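# Press a leaded panel against its fence with a batten, as a third hand

### The job

Pick up the loose pine batten lying beside the glazing board, lay it flat on the board along the middle of the leaded panel's open edge (the one nearest you), and push with it to slide the panel gently along the side batten until its far edge is square and tight against the fence. Finish while still holding: keep your grip or fingers on the batten and keep pressing it flat against the panel with a steady push of about 14 N, panel tight on the fence, so that I can nail the batten down. Push only with the batten, never with the gripper on the panel, do not ram or overpress it (the lead would buckle), and leave the hammer, nail tin and solder reel where they lie.

Things in the scene. Friction and masses are not known exactly. Their poses are not given: they have to be found in the camera images.
- board: Glazing board fixed to the bench: plywood 340 x 370 x 9 mm. Origin: centre of its underside, on the bench top. Its x axis points away from the robot, square to the fence; its y axis runs along the fence. The side batten, 25 mm high, 30 mm wide and 220 mm long, is nailed on it: its inner face, which guides the panel's left (+y) edge, is at y = +135 mm in the board's frame, from x = -96 to +124 mm.
- fence: The fence: a pine batten nailed down along the board's far edge, 40 x 370 x 25 mm. Fixed to the board, does not move. Origin: the middle of the foot of its inner face (the face towards the robot, against which the panel must be pressed), on the board's top, 125 mm beyond the board's origin; x axis points away from the panel into the fence, y along it.
- panel: Loose leaded glass panel lying flat on the board: two by three cream and amber panes in grey lead, 160 mm (its x, fence to open edge) x 260 mm (its y, along the fence) x 6 mm thick, about 0.5 kg. Origin: centre of its underside. It starts 15 to 40 mm short of the fence, square to it, its left (+y) edge 1 to 4 mm from the side batten. It slides on the board with some 2 to 6 N of friction.
- batten: Loose pine batten: 28 mm (its x) x 220 mm (its y, lengthwise) x 25 mm high, about 80 g; two nails started in its top, 80 mm either side of the middle, stand 15 mm proud. Ends and sides alike. Origin: centre of its underside. Starts on the bench left or right of the board. Leaning it down on the board loses push to friction (up to 1 N per N of load), so rest it lightly; contacts are stiff.
- hammer: Bystander: glazier's hammer, 240 mm long along its x, lying on the bench on the other side of the board. Origin: below the middle of its length, on the bench.
- nail_tin: Bystander: open round tin of nails, 72 mm across, 42 mm high. Origin: centre of its underside.
- solder_reel: Bystander: reel of solder wire standing on its flange, 66 mm across, 46 mm high. Origin: centre of its underside.
Mind the look-alikes: they are no part of the job. Leave any orange or purple look-alike of the batten alone.

How it is judged:
On the way, in this order (a step that is already met when the one before it is completed fails the run):
1. the batten is picked up: lifted clear of the bench in the gripper (height (world z) of batten above 0.02 m and contact force between the fingers and batten above 1 N), for 0.2 s.
2. with the batten the panel is pressed home against the fence and held steadily for two seconds, the batten pushing on it with 8 to 20 N (x of panel in the frame of fence above -0.083 m and contact force between panel and fence above 1 N and contact force between batten and panel between 8 and 20 N), for 2 s.
At the end, for the whole second after the job is handed in: Panel flat, within 3 mm of the fence, square (0.015 rad), pressing on it, within 10 mm of the side batten; batten in hand, flat on the board (3 mm, 0.06 rad), parallel (0.03 rad), centred within 20 mm, pressing the panel with 8 to 20 N; all at rest (all of step 2 and angle between the x axis of panel and the x axis of fence, either way round below 0.015 rad and y of panel in the frame of fence between -0.005 and 0.008 m and z of each of panel, batten in the frame of fence below 0.003 m and contact force between the fingers and batten above 3 N and x of batten in the frame of fence between -0.179 and -0.169 m and y of batten in the frame of panel between -0.02 and 0.02 m and angle between batten's own z axis and vertical below 0.06 rad and angle between the y axis of batten and the y axis of fence, either way round below 0.03 rad and linear speed of each of panel, batten below 0.01 m/s); the arm keeps its last pose, push and grip.
It fails at once if the batten rams or overpresses the panel (more than 40 N) (contact force between batten and panel above 40 N).
It fails at once if the gripper pushes on the panel itself (more than 5 N) (contact force between any of the fingers, the arm and panel above 5 N).
It fails at once if the hammer, nail tin or solder reel is moved more than 30 mm (distance of any of hammer, nail_tin, solder_reel from where it was at the start of the episode above 0.03 m).
It also fails if it takes over 61 s, if anything falls off the work surface, if the arm or the gripper's body presses on something with over 40 N, if the wrist force passes 120 N, or if a joint passes its speed limit or range.

### The arm

A 7-joint arm with a two-finger parallel gripper is mounted at the origin on the work surface. World frame = base frame: x ahead of the robot, y to its left, z up, the work surface at z = 0. Lengths are in m, angles in rad, forces in N, time in s.
With the tool pointing down it reaches from about 0.4 to 0.85 m from the base axis. Payload 10.4 kg.
Tool frame: the origin (TCP) lies at the centre of the arm's flange, where the gripper is bolted on; the fingertips stand 173 mm ahead of it and the grasp point (between the pads) lies 155 mm ahead of it (manip.nose_length is the distance from the TCP to the fingertips, in m); z points along the fingers, x is the direction in which the jaws open and shut, and the axes are right-handed (so a half turn about z gives the same grasp; the last joint's range is limited). The gripper opens to 85 mm and grips with 20 to 120 N. Pads are 22 mm wide; open, the fingers measure 114 mm over their backs; the gripper's body (76 mm by 85 mm) begins 54 mm behind the grasp point. The pads swing forward as they close: fully open they stand 13 mm farther back than shut.
Start: joints at [1.249, 0.332, -0.065, 1.46, 0.022, 1.35, -0.088], TCP at [0.184, -0.597, 0.405] pointing down, gripper open.
Joint ranges: [-2.6, 2.6], [-0.5, 2.12], [-1.47, 1.34], [0.16, 2.42], [-1.27, 4.41], [0.06, 2.06], [-2.6, 2.6]. Speed limits (rad/s): [2.22, 2.22, 2.79, 2.79, 3.14, 3.14, 3.14].

### API

Orientations are given as a unit quaternion [x, y, z, w].
In Python, from workcell import status, cams, order, manip gives the robot as it stands.
- The arm moves only by the tool servo_tool, never from a script. Its argument "motion" is a list that holds one entry, the list of rows, each a list of 6 numbers: the shift along the tool's x, y, z in units of 50 mm (1.0 is 50 mm), then the turn, a rotation vector about the tool's x, y, z in units of 5 degrees (1.0 is 5 degrees). In form: [[[x, y, z, ax, ay, az], ...]]. A call has 1 to 12 rows; each row shifts and turns the pose as measured when the row begins, along the tool's axes as they then stand; what a row does not reach is not made up. A row lasts 1/10 s, in which the tool goes at most 50 mm and 8.59 degrees, less where a joint would pass 70% of its speed; a pose out of reach is approached as far as the arm can. A call is refused whole if a number of a shift passes 1 or a number of a turn 1, either way. A call with a gripper value outside its range is refused whole. "jaw" is the closure in counts, from 0 (fully open) to 255 (shut), set as the call begins (left out, the last holds). The fingers move at their own pace and stop on an object; "force" is the grip in N (left out, the last holds). Time passes only in rows, so rows that do not move let the fingers close. It gives the time, the measured TCP pose, the force and the opening at its end, in the units of the state.
- status.get_obs(): the state, without advancing time (a new reading comes with each control period).
- cams.camera(name): name is "scene" or "top"; returns a dict with "color" (480x640x3 uint8, red, green, blue), "vertical_fov" (degrees; the focal length in pixels is half the picture's height over the tangent of half this angle, whatever the lens; pixels are square), "cx", "cy" (the principal point, pixels), "extrinsics" (4x4, takes a point from camera to world coordinates). Camera axes: x right, y down, z forward; pixel columns grow to the right and rows downward; lengths in m; the calibration is good to about 2 mm. A picture is of the moment at which its call begins. There is no depth.
- order.hand_in(): hands the job in, once; it reports no verdict.
The state is a dict: "clock": time; "joint_pos": joint angles; "joint_velocities": joint speeds; "tau": joint torques, N m; "position": TCP position; "ee_rot": TCP orientation; "ft_force": force on the tool from outside, world axes, zero at the start; "torque": the same for the moment, N m; "grip_width": opening from 0.0 (shut) to 1.0 (fully open).
Only numpy, scipy, OpenCV 4.12 (cv2) and the standard library are available. Lean on these libraries where they do the work, as an engineer would, in place of code of your own. Each camera call takes 0.05 s, during which the arm holds its last target.

## Working session

There is one attempt and no reset: what is moved stays moved. The work goes in short steps, Python scripts to look and compute and a tool call to move; the robot and the scene stay as the last step left them, time stands still between calls to the robot, and variables do not carry over. Pictures are saved under pics/ and viewed, and the job is handed in when it is done.

Besides the shell and the picture viewer there is one more tool, called after "Emit:" in YAML: its name, and indented under it one key for each argument. servo_tool: Moves the arm, as the interface text tells. Its arguments: {"type":"object","properties":{"motion":{"type":"array","items":{"type":"array","items":{"type":"array","items":{"type":"number"}}}},"jaw":{"type":"number"},"force":{"type":"number"}},"required":["motion"]}

```bash
ls; mkdir -p pics; python3 - <<'E'
from workcell import status, cams, order, manip
import cv2,numpy as np
o=status.get_obs();print(o, manip.nose_length)
for n in("scene","top"):
    c=cams.camera(n);cv2.imwrite(f"pics/{n}0.png",c["color"][:,:,::-1]);np.save(f"pics/{n}0.npy",c,allow_pickle=True)
    print(n,c["vertical_fov"],c["cx"],c["cy"],np.round(c["extrinsics"],4).tolist())
E
```

```text
pics
{'clock': 0.0, 'joint_pos': array([ 1.24944827,  0.33286535, -0.06469497,  1.46098228,  0.02158376,
        1.34993326, -0.08852317]), 'joint_velocities': array([-0.0003575 ,  0.00206008, -0.00022539,  0.00086436, -0.00083981,
        0.00023778, -0.00174654]), 'tau': array([-5.98328256e-05, -6.25445509e+01,  4.90344618e-02, -3.91609025e+01,
        1.61334575e-02,  9.85086313e-03,  1.35335557e-05]), 'position': array([ 0.18391381, -0.59717392,  0.40390026]), 'ee_rot': array([ 8.04460693e-01, -5.94005417e-01, -6.17579559e-04, -4.19719320e-04]), 'ft_force': array([-0.27472455,  0.26577127,  0.20498443]), 'torque': array([-0.03341348, -0.00631074, -0.0016602 ]), 'grip_width': 1.0007595988027886} 0.1734
scene 56.22008512579846 320.76612531514996 246.0450203076704 [[-0.082, 0.6494, -0.756, 1.2459], [0.9965, 0.0413, -0.0726, 0.1386], [-0.0159, -0.7593, -0.6505, 0.7087], [0.0, 0.0, 0.0, 1.0]]
top 48.905948289619616 322.05936617692106 243.19838900443278 [[0.0257, -0.9986, 0.0467, 0.4084], [-0.9997, -0.0257, 0.0023, 0.0844], [-0.0011, -0.0468, -0.9989, 1.3191], [0.0, 0.0, 0.0, 1.0]]
```

View pics/top0.png

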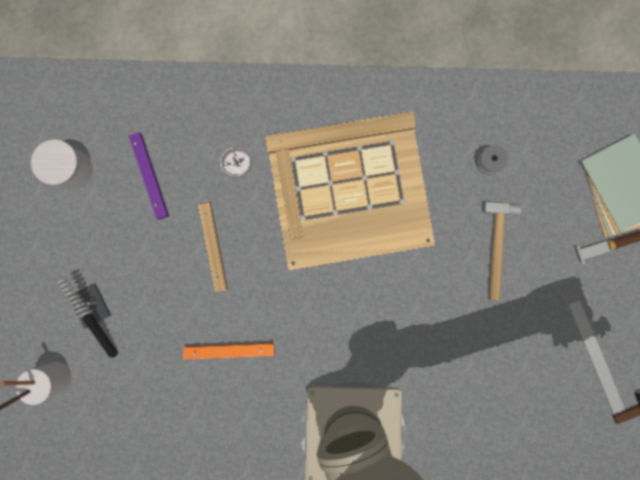

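View pics/scene0.png

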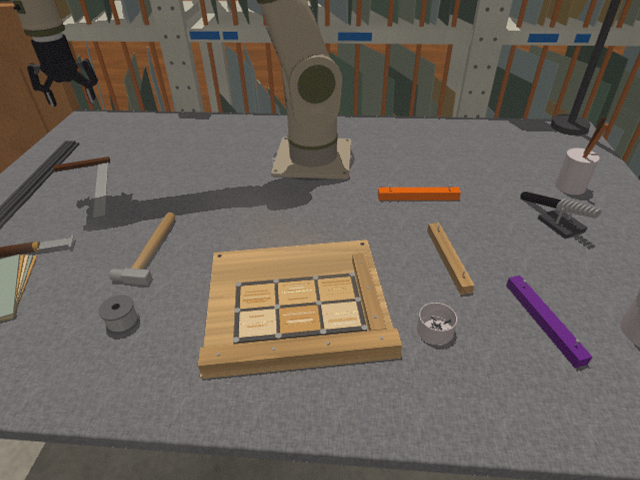

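Look-alikes for the batten, in top-view pixels: loose pine batten (212,247), orange bar (229,351), purple bar (148,176), nailed side batten (290,193), nailed fence (340,133) and hammer handle (497,255). By the description I choose the one at (212,247). Next I check it in a close crop.

```bash
cat > h.py <<'E'
import numpy as np,cv2
from workcell import status,cams
def cast(c,p,z):
    f=240/np.tan(np.radians(c["vertical_fov"])/2);E=c["extrinsics"]
    p=np.atleast_2d(np.array(p,float))
    d=np.c_[(p[:,0]-c["cx"])/f,(p[:,1]-c["cy"])/f,np.ones(len(p))]@E[:3,:3].T
    return E[:3,3]+d*((z-E[2,3])/d[:,2])[:,None]
def proj(c,X):
    f=240/np.tan(np.radians(c["vertical_fov"])/2);E=c["extrinsics"]
    q=(np.atleast_2d(X)-E[:3,3])@E[:3,:3]
    return np.c_[c["cx"]+f*q[:,0]/q[:,2],c["cy"]+f*q[:,1]/q[:,2]]
E
python3 - <<'E'
import numpy as np,cv2
from h import *
t=np.load("pics/top0.npy",allow_pickle=True).item();s=np.load("pics/scene0.npy",allow_pickle=True).item()
a=cv2.resize(t["color"][105:300,180:450,::-1],None,fx=2.9,fy=2.9,interpolation=cv2.INTER_CUBIC)
cv2.imwrite("pics/crop_top.png",a)
b=cv2.resize(s["color"][205:385,195:485,::-1],None,fx=2.7,fy=2.7,interpolation=cv2.INTER_CUBIC)
cv2.imwrite("pics/crop_sc.png",b)
hsv=cv2.cvtColor(t["color"],cv2.COLOR_RGB2HSV)
for p in[(212,247),(290,193),(280,220),(400,230),(340,133),(311,170),(345,160),(229,351)]:print(p,hsv[p[1],p[0]])
m=cv2.inRange(hsv,(8,60,60),(25,200,255))
for cn in cv2.findContours(m,cv2.RETR_EXTERNAL,cv2.CHAIN_APPROX_NONE)[0]:
    if cv2.contourArea(cn)>300: print(cv2.contourArea(cn),cv2.minAreaRect(cn))
E
```

```text
(212, 247) [ 18 103 178]
(290, 193) [ 17  67 180]
(280, 220) [ 17  76 181]
(400, 230) [ 18  95 198]
(340, 133) [ 18 102 187]
(311, 170) [ 22  57 227]
(345, 160) [ 18 107 210]
(229, 351) [ 12 185 231]
1228.5 ((228.10989379882812, 350.673583984375), (14.631484031677246, 92.25090026855469), 87.64669799804688)
826.0 ((496.7198486328125, 255.9824981689453), (11.040956497192383, 86.456298828125), 3.5763344764709473)
1044.5 ((212.27182006835938, 246.7377166748047), (89.84867858886719, 12.794809341430664), 79.04593658447266)
19959.5 ((349.97296142578125, 190.33782958984375), (136.45115661621094, 150.42507934570312), 80.53767395019531)
```

View pics/crop_top.png

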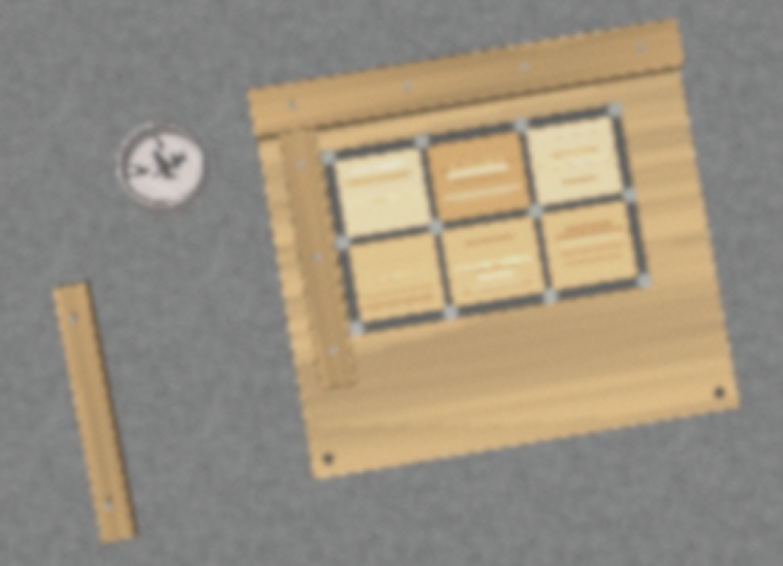

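View pics/crop_sc.png

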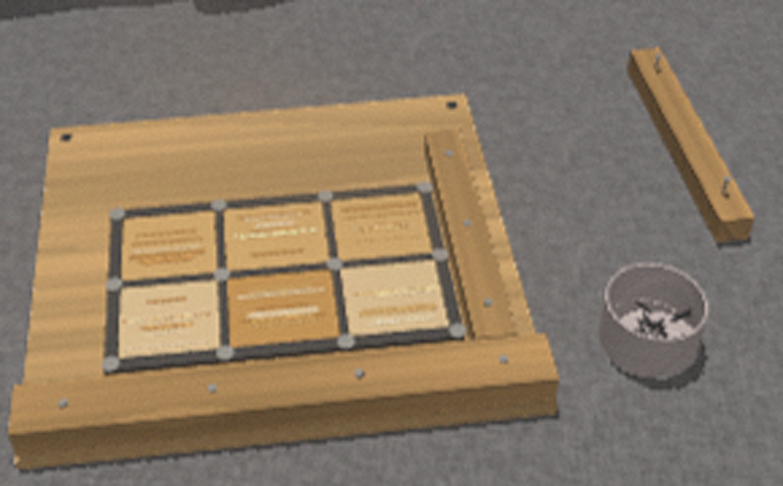

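The crop shows the plain pine batten from (198,204) to (226,291) in the top view, with a nail near each end. That is the target, and none of the look-alikes match it. Now I measure precisely.

```bash
cat > meas.py <<'E'
from h import *
def contour_near(m,p):
    best=None
    for cn in cv2.findContours(m,cv2.RETR_EXTERNAL,cv2.CHAIN_APPROX_NONE)[0]:
        if cv2.pointPolygonTest(cn,p,True)>-6 and (best is None or cv2.contourArea(cn)>cv2.contourArea(best)):best=cn
    return best
def up(c,k=4):  # upscaled image; px_up=(px+.5)*k-.5
    return cv2.resize(c["color"],None,fx=k,fy=k,interpolation=cv2.INTER_CUBIC)
def seg(pts,a,b,trim=.12,tol=2.0):
    a,b=np.array(a,float),np.array(b,float);d=b-a;L=np.linalg.norm(d);d/=L;n=np.array([-d[1],d[0]])
    q=pts-a;u=q@d;v=q@n
    s=pts[(u>trim*L)&(u<(1-trim)*L)&(abs(v)<tol)]
    vx,vy,x,y=cv2.fitLine(s.astype(np.float32),cv2.DIST_HUBER,0,.01,.01).ravel()
    return np.array([x,y]),np.array([vx,vy]),len(s)
E
python3 - <<'E'
from meas import *
t=np.load("pics/top0.npy",allow_pickle=True).item()
k=4;u=up(t);hsv=cv2.cvtColor(u,cv2.COLOR_RGB2HSV)
m=cv2.inRange(hsv,(8,45,60),(28,255,255))
pts=lambda cn:(cn[:,0,:]+.5)/k-.5
bc=contour_near(m,(212*k,247*k));R=cv2.minAreaRect(bc)
bx=(cv2.boxPoints(R)+.5)/k-.5
W=cast(t,bx,.025)[:,:2]
print("batten px",bx.round(1).tolist(),"W",W.round(4).tolist(),"c",W.mean(0).round(4))
e=[np.linalg.norm(W[i]-W[(i+1)%4]) for i in range(4)];print(np.round(e,4))
g=contour_near(m,(400*k,230*k));gp=pts(g)
cr=lambda p:(p[0]/2.9+180,p[1]/2.9+105)
NL,NR,FL,FR,BFR=map(cr,[(318,478),(739,406),(248,88),(678,18),(684,70)])
def wl(l,z):
    w=cast(t,[l[0]-20*l[1],l[0],l[0]+20*l[1]],z)[:,:2];d=w[2]-w[0];return w[1],d/np.linalg.norm(d)
lines={}
for n,a,b,z in[("near",NL,NR,.009),("right",NR,BFR,.009),("far",FL,FR,.034)]:
    l=seg(gp,a,b);w=wl(l,z);lines[n]=w;print(n,l[2],w[0].round(4),np.degrees(np.arctan2(w[1][1],w[1][0])).round(2))
def X(a,b):
    A=np.c_[a[1],-b[1]];s=np.linalg.solve(A,b[0]-a[0]);return a[0]+s[0]*a[1]
print("NRcorner",X(lines["near"],lines["right"]))
ll=seg(gp,NL,cr((262,150)));w=wl(ll,.009);print("left",ll[2],w[0].round(4),np.degrees(np.arctan2(w[1][1],w[1][0])).round(2));lines["left"]=w
print("NLcorner",X(lines["near"],w))
# fence far edge distance from near edge
n=np.array([-lines["near"][1][1],lines["near"][1][0]]);print("near-far",(lines["far"][0]-lines["near"][0])@n)
# panel: lead mask
sat=hsv[:,:,1];val=hsv[:,:,2]
roi=np.zeros_like(sat);cv2.fillConvexPoly(roi,np.int32([np.array(cr(p))*k for p in[(310,140),(618,95),(665,295),(345,345)]]),255)
lead=((sat<70)&(val<135)|(sat<28)&(val<215)).astype(np.uint8)*255&roi
cv2.imwrite("pics/lead.png",cv2.resize(cv2.bitwise_and(u[105*k:300*k,260*k:420*k,::-1],u[105*k:300*k,260*k:420*k,::-1],mask=lead[105*k:300*k,260*k:420*k]),(640,780))[:600])
pc=contour_near(cv2.morphologyEx(lead,cv2.MORPH_CLOSE,np.ones((31,31))),(345*k,180*k))
pp=pts(pc);C=[cr(p) for p in[(326,152),(618,105),(648,286),(355,332)]]
L=[]
for i in range(4):
    l=seg(pp,C[i],C[(i+1)%4],.1,3);w=wl(l,.015);L.append(w);print("panel",i,l[2],np.degrees(np.arctan2(w[1][1],w[1][0])).round(2))
P=np.array([X(L[i],L[i-1]) for i in range(4)]);print(P.round(4),P.mean(0).round(4),[np.linalg.norm(P[i]-P[(i+1)%4]).round(4) for i in range(4)])
E
```

```text
batten px [[196.8000030517578, 203.60000610351562], [210.1999969482422, 201.0], [227.5, 290.0], [214.1999969482422, 292.6000061035156]] W [[0.5585, 0.3983], [0.5658, 0.3656], [0.3485, 0.3154], [0.3413, 0.3479]] c [0.4535 0.3568]
[0.0335 0.2231 0.0333 0.223 ]
near 442 [ 0.4365 -0.0132] -78.86
right 351 [ 0.6163 -0.1649] -168.92
far 451 [0.7666 0.0517] -78.91
NRcorner [ 0.47191919 -0.19318509]
left 208 [0.5615 0.2029] -168.76
NLcorner [0.40027092 0.17081029]
near-far 0.33646736469397515
panel 0 323 -79.01
panel 1 200 -169.31
panel 2 323 -79.24
panel 3 199 -169.0
[[ 0.6808  0.171 ]
 [ 0.7299 -0.0819]
 [ 0.575  -0.1111]
 [ 0.527   0.1411]] [0.6282 0.0298] [np.float64(0.2576), np.float64(0.1577), np.float64(0.2567), np.float64(0.1567)]
```

View pics/lead.png

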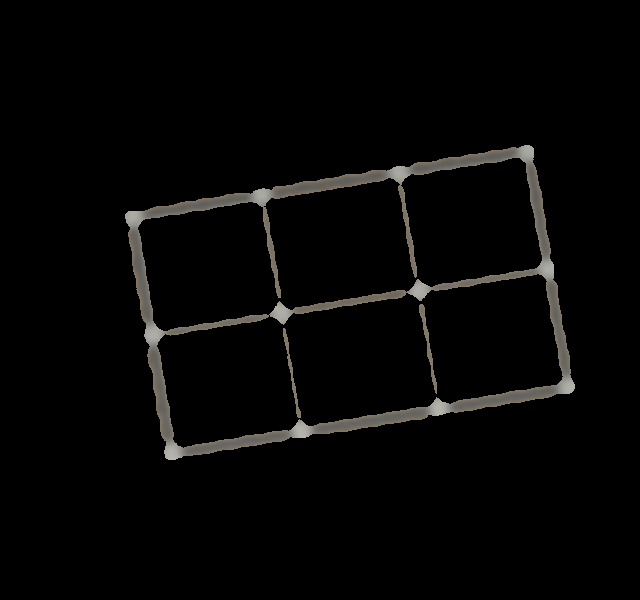

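```bash
cat > plan.py <<'E'
# report remaining shift in tool units to a target TCP pose (tool down, yaw of tool x)
import numpy as np,sys
from scipy.spatial.transform import Rotation as R
from workcell import status
u=np.array([np.cos(np.radians(11.1)),np.sin(np.radians(11.1)),0]);v=np.array([-u[1],u[0],0])
F=np.array([.7261,.0457,.009])
def fence(x,y,z): return F+x*u+y*v+np.array([0,0,z])
def go(tgt,yaw):
    o=status.get_obs();r=R.from_quat(o["ee_rot"]);p=o["position"]
    a=np.radians(yaw);T=np.c_[[np.cos(a),np.sin(a),0],[np.sin(a),-np.cos(a),0],[0,0,-1]]
    rv=(r.inv()*R.from_matrix(T)).as_rotvec(degrees=True)/5
    print("t",round(o["clock"],2),"pos",p.round(4),"yaw",np.degrees(np.arctan2(*r.as_matrix()[1::-1,0])).round(2),"shift u",(r.inv().apply(np.array(tgt)-p)/.05).round(3),"turn u",rv.round(3),"F",o["ft_force"].round(2),"gw",round(o["grip_width"],3),"q",o["joint_pos"].round(2))
E
python3 - <<'E'
from plan import *
go([.52,-.33,.40],-77)
E
```

```text
t 0.1 pos [ 0.184  -0.5972  0.404 ] yaw -72.88 shift u [-3.129 -7.996  0.084] turn u [0.001 0.014 0.824] F [-0.64 -0.76  0.3 ] gw 0.999 q [ 1.25  0.33 -0.06  1.46  0.02  1.35 -0.09]
```

Emit:
servo_tool:
  motion:
    - [[-0.31,-0.8,0,0,0,0],[-0.31,-0.8,0,0,0,0],[-0.31,-0.8,0,0,0,0],[-0.31,-0.8,0,0,0,0],[-0.31,-0.8,0,0,0,0],[-0.31,-0.8,0,0,0,0],[-0.31,-0.8,0,0,0,0],[-0.31,-0.8,0,0,0,0],[-0.31,-0.8,0,0,0,0],[-0.31,-0.8,0,0,0,0]]

```text
clock: 1.1
position: [0.5265, -0.3277, 0.3988]
ee_rot: [0.8, -0.6, -0.004, 0.001]
ft_force: [0.0, -1.0, 1.2]
grip_width: 0.999
```

```bash
python3 - <<'E'
from plan import *
go([.55,0.02,.40],-77)
E
```

```text
t 1.1 pos [ 0.5265 -0.3277  0.3988] yaw -73.74 shift u [-6.544 -2.397  0.   ] turn u [0.076 0.067 0.651] F [ 0.   -0.98  1.17] gw 0.999 q [ 0.72  0.35 -0.3   1.47  0.1   1.35 -0.88]
```

Emit:
servo_tool:
  motion:
    - [[-0.82,-0.3,0,0,0,0.1],[-0.82,-0.3,0,0,0,0.1],[-0.82,-0.3,0,0,0,0.1],[-0.82,-0.3,0,0,0,0.1],[-0.82,-0.3,0,0,0,0.1],[-0.82,-0.3,0,0,0,0.1],[-0.82,-0.3,0,0,0,0.1],[-0.82,-0.3,0,0,0,0]]

```text
clock: 1.9
position: [0.5625, 0.033, 0.3961]
ee_rot: [0.78, -0.625, -0.007, 0.002]
ft_force: [0.2, 0.8, 0.0]
grip_width: 1.003
```

```bash
python3 - <<'E'
from plan import *
go([.4532,0.3588,.35],-77)
E
```

```text
t 1.9 pos [0.5625 0.033  0.3961] yaw -77.4 shift u [-6.827  0.702  0.991] turn u [ 0.128  0.105 -0.08 ] F [0.25 0.8  0.02] gw 1.003 q [ 0.3   0.25 -0.52  1.61  0.12  1.33 -1.58]
```

Emit:
servo_tool:
  motion:
    - [[-0.85,0.09,0.12,0.02,0.02,0],[-0.85,0.09,0.12,0.02,0.02,0],[-0.85,0.09,0.12,0.02,0.02,0],[-0.85,0.09,0.12,0.02,0.02,0],[-0.85,0.09,0.12,0.02,0.02,0],[-0.85,0.09,0.12,0.02,0.02,0],[-0.85,0.09,0.12,0.02,0.02,0],[-0.85,0.09,0.12,0.02,0.02,0]]

```text
clock: 2.7
position: [0.448, 0.3695, 0.3464]
ee_rot: [0.78, -0.626, 0.003, 0.001]
ft_force: [-0.5, 0.3, 0.2]
grip_width: 1.003
```

```bash
python3 - <<'E'
from plan import *
go([.4532,0.3588,.35],-77)
from h import *
c=cams.camera("scene");cv2.imwrite("pics/s1.png",c["color"][:,:,::-1])
c=cams.camera("top");cv2.imwrite("pics/t1.png",c["color"][:,:,::-1])
go([.4532,0.3588,.35],-77)
E
```

```text
t 2.7 pos [0.448  0.3695 0.3464] yaw -77.47 shift u [ 0.232 -0.056 -0.071] turn u [-0.032 -0.064 -0.095] F [-0.55  0.27  0.22] gw 1.003 q [-0.2   0.36 -0.7   1.63  0.25  1.25 -2.3 ]
t 2.8 pos [0.4445 0.3738 0.3459] yaw -76.93 shift u [ 0.331 -0.103 -0.081] turn u [-0.004 -0.026  0.014] F [-1.08  0.45 -0.01] gw 0.999 q [-0.2   0.36 -0.71  1.63  0.24  1.25 -2.3 ]
```

View pics/s1.png

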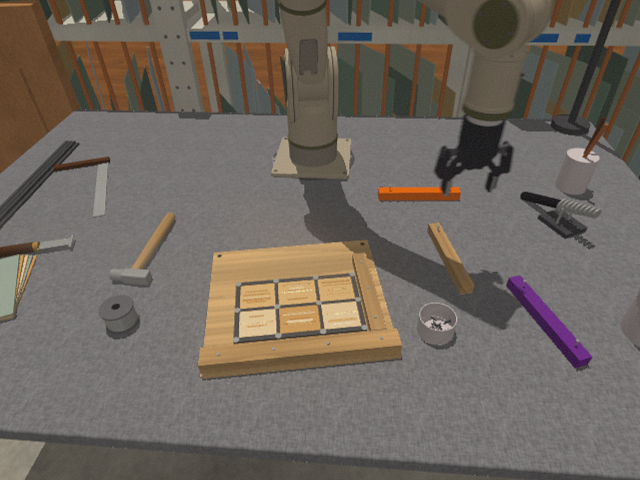

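Emit:
servo_tool:
  motion:
    - [[0.33,-0.1,0.3,0,0,0],[0,0,0.4,0,0,0],[0,0,0.4,0,0,0],[0,0,0.4,0,0,0],[0,0,0.4,0,0,0]]

```text
clock: 3.3
position: [0.453, 0.3596, 0.2489]
ee_rot: [0.784, -0.621, 0.001, -0.001]
ft_force: [-0.2, -0.3, 0.2]
grip_width: 1.005
```

```bash
python3 - <<'E'
from plan import *
go([.4532,0.3588,.183],-77)
from h import *
for n in("scene","top"):
    c=cams.camera(n);im=c["color"][:,:,::-1]
    x,y=((370,110) if n=="scene" else (130,170));cv2.imwrite(f"pics/{n}2.png",cv2.resize(im[y:y+190,x:x+220],None,fx=3,fy=3,interpolation=cv2.INTER_CUBIC))
go([.4532,0.3588,.183],-77)
E
```

```text
t 3.3 pos [0.453  0.3596 0.2489] yaw -76.73 shift u [0.016 0.002 1.318] turn u [-0.026 -0.014  0.055] F [-0.18 -0.32  0.2 ] gw 1.005 q [-0.21  0.45 -0.67  1.73  0.32  1.07 -2.32]
t 3.4 pos [0.4523 0.3589 0.2471] yaw -76.72 shift u [ 1.000e-03 -1.900e-02  1.282e+00] turn u [ 0.023 -0.035  0.056] F [-0.99 -0.87 -0.24] gw 0.999 q [-0.21  0.45 -0.67  1.73  0.32  1.07 -2.32]
```

View pics/scene2.png

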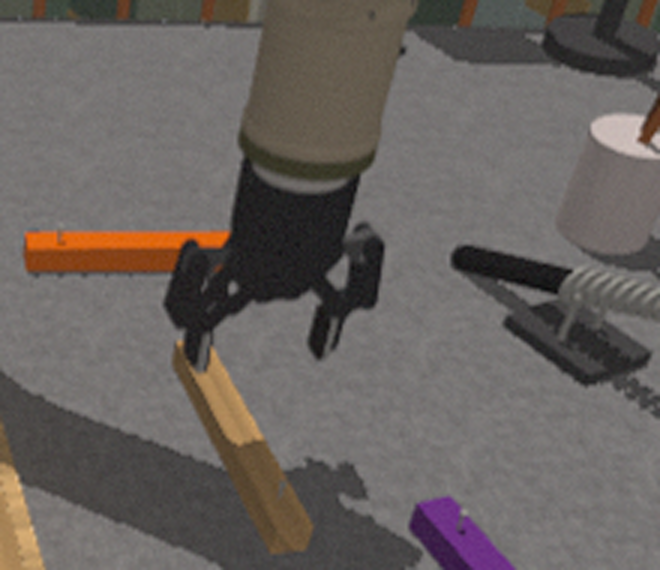

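View pics/top2.png

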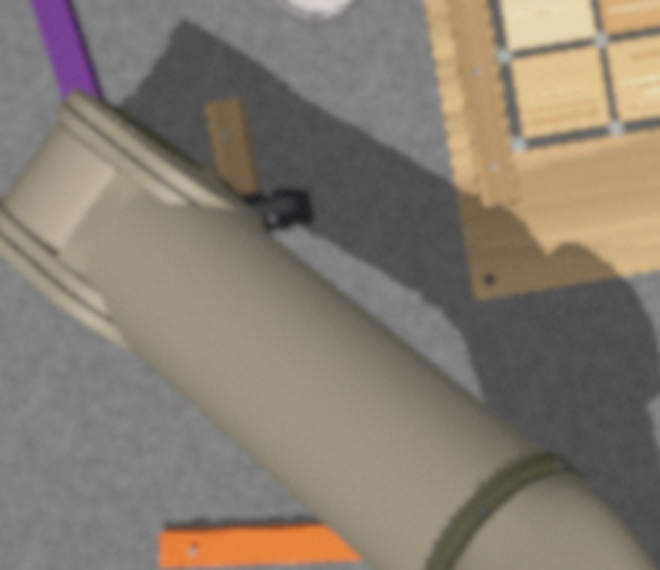

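The scene crop shows the open fingers straddling the pine batten, at about (195,355) and (325,345) in the crop, with the orange bar clear of them. I descend and grip.

Emit:
servo_tool:
  motion:
    - [[0,-0.01,0.35,0,0,0],[0,0,0.35,0,0,0],[0,0,0.35,0,0,0],[0,0,0.2,0,0,0],[0,0,0,0,0,0]]

```text
clock: 3.9
position: [0.4539, 0.3589, 0.1838]
ee_rot: [0.784, -0.621, 0.001, 0.001]
ft_force: [-0.0, 0.8, 0.6]
grip_width: 0.997
```

```bash
python3 - <<'E'
from plan import *
go([.4532,0.3588,.183],-77)
E
```

```text
t 3.9 pos [0.4539 0.3589 0.1838] yaw -76.77 shift u [-0.001  0.014  0.016] turn u [-0.    -0.027  0.045] F [-0.03  0.82  0.58] gw 0.997 q [-0.24  0.54 -0.63  1.77  0.38  0.96 -2.36]
```

Emit:
servo_tool:
  motion:
    - [[0,0,0,0,0,0],[0,0,0,0,0,0],[0,0,0,0,0,0],[0,0,0,0,0,0],[0,0,0,0,0,0],[0,0,0,0,0,0],[0,0,0,0,0,0],[0,0,0,0,0,0]]
  jaw: 255
  force: 60

```text
clock: 4.7
position: [0.4546, 0.3597, 0.1864]
ee_rot: [0.784, -0.621, 0.001, -0.001]
ft_force: [-0.2, -0.6, -1.6]
grip_width: 0.313
```

```bash
python3 - <<'E'
from plan import *
go([.4532,0.3588,.26],-77)
from h import *
c=cams.camera("scene");im=c["color"][:,:,::-1]
x,y=370,110;cv2.imwrite(f"pics/s3.png",cv2.resize(im[y:y+190,x:x+220],None,fx=3,fy=3,interpolation=cv2.INTER_CUBIC))
go([.4532,0.3588,.26],-77)
E
```

```text
t 4.7 pos [0.4546 0.3597 0.1864] yaw -76.77 shift u [ 0.013  0.026 -1.472] turn u [-0.039 -0.013  0.046] F [-0.17 -0.57 -1.62] gw 0.313 q [-0.24  0.54 -0.63  1.77  0.38  0.96 -2.36]
t 4.75 pos [0.4546 0.3597 0.1864] yaw -76.77 shift u [ 0.013  0.027 -1.472] turn u [-0.039 -0.012  0.045] F [-0.47  0.47 -0.74] gw 0.303 q [-0.24  0.54 -0.63  1.77  0.38  0.96 -2.36]
```

View pics/s3.png

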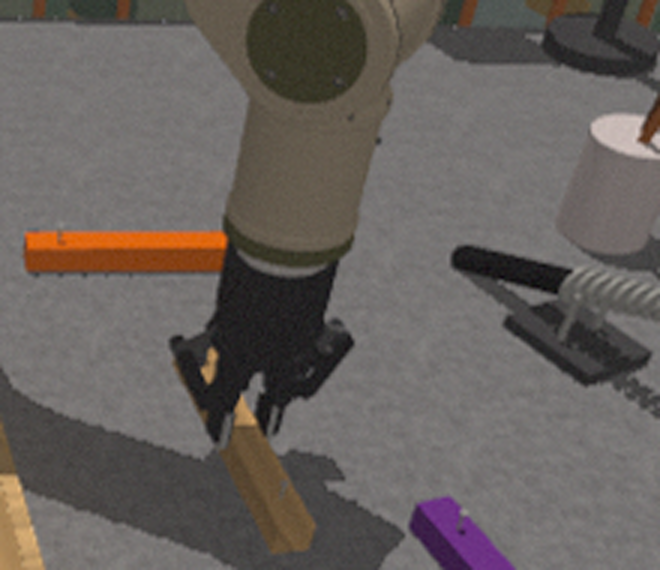

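The crop shows both fingers closed on the middle of the batten, at about (220,430) and (270,420). Now I lift.

Emit:
servo_tool:
  motion:
    - [[0,0,-0.2,0,0,0],[0,0,-0.4,0,0,0],[0,0,-0.5,0,0,0],[0,0,-0.5,0,0,0],[0,0,-0.5,0,0,0],[0,0,-0.2,0,0,0],[0,0,0,0,0,0],[0,0,0,0,0,-0.5],[0,0,0,0,0,-1],[0,0,0,0,0,-1],[0,0,0,0,0,-1],[0,0,0,0,0,-1]]

```text
clock: 5.95
position: [0.4525, 0.3588, 0.303]
ee_rot: [0.893, -0.45, 0.0, 0.002]
ft_force: [0.2, 0.5, -0.9]
grip_width: 0.307
```

Emit:
servo_tool:
  motion:
    - [[0,0,0,0,0,-1],[0,0,0,0,0,-1],[0,0,0,0,0,-1],[0,0,0,0,0,-1],[0,0,0,0,0,-1],[0,0,0,0,0,-1],[0,0,0,0,0,-1],[0,0,0,0,0,-1],[0,0,0,0,0,-1],[0,0,0,0,0,-1],[0,0,0,0,0,-1]]

```text
clock: 7.05
position: [0.4497, 0.3556, 0.2876]
ee_rot: [0.999, 0.035, -0.01, 0.007]
ft_force: [0.2, 0.8, -0.8]
grip_width: 0.305
```

```bash
python3 - <<'E'
from plan import *
go(fence(-.215,.002,.186+.06),11.1)
E
```

```text
t 7.05 pos [0.4497 0.3556 0.2876] yaw 4.0 shift u [0.823 7.051 0.726] turn u [ 0.131  0.235 -1.418] F [ 0.16  0.83 -0.77] gw 0.305 q [-0.    0.49 -0.94  1.69  0.41  1.2  -0.98]
```

Emit:
servo_tool:
  motion:
    - [[0,0,-0.1,0.13,0.23,-0.9],[0,0,-0.1,0,0,-0.5],[0.05,0.8,0,0,0,0],[0.05,0.8,0,0,0,0],[0.05,0.8,0,0,0,0],[0.05,0.8,0,0,0,0],[0.05,0.8,0,0,0,0],[0.05,0.8,0,0,0,0],[0.05,0.8,0,0,0,0],[0.05,0.8,0,0,0,0]]

```text
clock: 8.05
position: [0.5315, 0.0393, 0.2852]
ee_rot: [0.994, 0.107, -0.007, -0.001]
ft_force: [1.7, -0.1, -0.6]
grip_width: 0.31
```

```bash
python3 - <<'E'
from plan import *
go(fence(-.215,.002,.186+.06),11.1)
E
```

```text
t 8.05 pos [0.5315 0.0393 0.2852] yaw 12.29 shift u [-0.46   0.577  0.608] turn u [-0.048  0.165  0.238] F [ 1.72 -0.14 -0.59] gw 0.31 q [ 0.63  0.39 -0.93  1.8   0.33  1.14 -0.2 ]
```

Emit:
servo_tool:
  motion:
    - [[-0.23,0.3,0.2,-0.05,0.1,0.15],[-0.23,0.28,0.2,0,0.06,0.1],[0,0,0.2,0,0,0],[0,0,0,0,0,0]]

```text
clock: 8.45
position: [0.514, -0.003, 0.2498]
ee_rot: [0.996, 0.09, -0.003, 0.0]
ft_force: [-0.6, 0.3, -0.9]
grip_width: 0.311
```

```bash
python3 - <<'E'
from plan import *
go(fence(-.215,.002,.186+.06),11.1)
from h import *
for n in("scene","top"):
    c=cams.camera(n);im=c["color"][:,:,::-1];np.save(f"pics/{n}4.npy",c,allow_pickle=True)
    x,y=((190,170) if n=="scene" else (240,90));cv2.imwrite(f"pics/{n}4.png",cv2.resize(im[y:y+210,x:x+240],None,fx=2.8,fy=2.8,interpolation=cv2.INTER_CUBIC))
go(fence(-.215,.002,.186+.06),11.1)
E
```

```text
t 8.45 pos [ 0.514  -0.003   0.2498] yaw 10.35 shift u [ 0.048 -0.179 -0.103] turn u [-0.004  0.058 -0.15 ] F [-0.56  0.27 -0.92] gw 0.311 q [ 0.7   0.38 -0.9   1.89  0.34  1.04 -0.16]
t 8.55 pos [ 0.5146 -0.0022  0.2512] yaw 10.42 shift u [ 0.033 -0.167 -0.076] turn u [-0.001  0.039 -0.135] F [-0.17  0.62 -0.79] gw 0.31 q [ 0.7   0.38 -0.9   1.88  0.34  1.05 -0.16]
```

View pics/scene4.png

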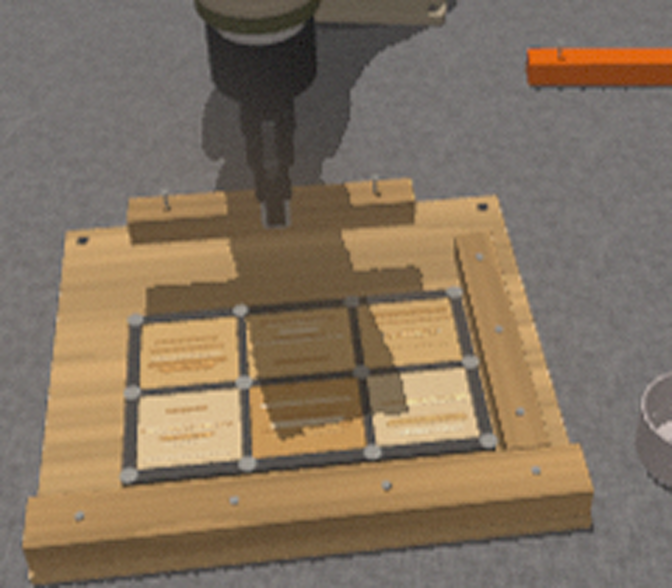

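View pics/top4.png

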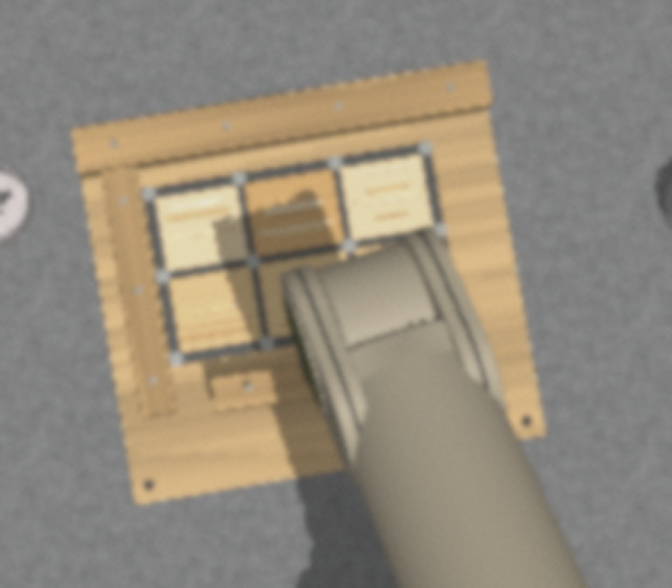

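Scene crop: the batten is held level over the near part of the board, its front face running from (131,243) to (414,222). The panel has not been touched. I measure the batten's pose in the hand from its front corners.

```bash
python3 - <<'E'
from plan import *
from h import *
c=np.load("pics/scene4.npy",allow_pickle=True).item()
p=status.get_obs()["position"];b=p[2]-.1864
cr=lambda q:[(q[0]+.5)/2.8-.5+190,(q[1]+.5)/2.8-.5+170]
P=[cr(q) for q in[(131,243),(414,222),(414,197),(130,217)]]
for pts,z in((P[:2],b),((P[3],P[2]),b+.025)):
    w=cast(c,pts,z);d=w[1]-w[0];m=w.mean(0)
    print(w.round(4).tolist(),np.linalg.norm(d),"dir",np.degrees(np.arctan2(d[1],d[0])),"mid in fence",((m-F)@u).round(4),((m-F)@v).round(4),"tcp in fence",((p-F)@u).round(4),((p-F)@v).round(4))
E
```

```text
[[0.5434, -0.1118, 0.0648], [0.5049, 0.1041, 0.0648]] 0.21929937124760016 dir 100.10948477100672 mid in fence -0.2077 -0.0098 tcp in fence -0.2167 -0.0063
[[0.5416, -0.1095, 0.0898], [0.5045, 0.1038, 0.0898]] 0.21654282531216737 dir 99.88393188619388 mid in fence -0.2086 -0.0085 tcp in fence -0.2167 -0.0063
```

Emit:
servo_tool:
  motion:
    - [[0.03,-0.22,0.2,0,0.04,-0.14],[0,0,0.3,0,0,0],[0,0,0.3,0,0,0],[0,0,0.2,0,0,0],[0,0,0,0,0,0]]

```text
clock: 9.05
position: [0.5144, 0.0135, 0.197]
ee_rot: [0.995, 0.1, 0.001, -0.001]
ft_force: [0.5, -0.1, -0.2]
grip_width: 0.308
```

```bash
python3 - <<'E'
from plan import *
go(fence(-.215,.005,.186),11.1)
E
```

```text
t 9.05 pos [0.5144 0.0135 0.197 ] yaw 11.52 shift u [-0.022  0.083  0.041] turn u [-0.018 -0.017  0.083] F [ 0.47 -0.07 -0.2 ] gw 0.308 q [ 0.63  0.46 -0.86  1.92  0.43  0.95 -0.24]
```

Emit:
servo_tool:
  motion:
    - [[0,0.08,0,0,0,0.05],[0,0,0.02,0,0,0],[0,0,0.02,0,0,0]]

```text
clock: 9.35
position: [0.5156, 0.0092, 0.1951]
ee_rot: [0.995, 0.098, 0.001, -0.001]
ft_force: [-0.1, 0.1, -0.1]
grip_width: 0.311
```

Emit:
servo_tool:
  motion:
    - [[0,0,0.02,0,0,0],[0,0,0.02,0,0,0]]

```text
clock: 9.55
position: [0.5157, 0.0093, 0.1948]
ee_rot: [0.995, 0.098, 0.001, -0.0]
ft_force: [-8.4, 0.4, 15.8]
grip_width: 0.308
```

```bash
python3 - <<'E'
from plan import *
go(fence(-.215,.005,.186),11.1)
E
```

```text
t 9.55 pos [0.5157 0.0093 0.1948] yaw 11.2 shift u [-0.031 -0.004 -0.004] turn u [-0.006 -0.013  0.021] F [-8.43  0.38 15.78] gw 0.308 q [ 0.63  0.47 -0.86  1.92  0.43  0.95 -0.24]
```

Emit:
servo_tool:
  motion:
    - [[0,0,0,0,0,0],[0,0,0,0,0,0]]

```text
clock: 9.75
position: [0.5161, 0.0092, 0.1957]
ee_rot: [0.995, 0.097, 0.001, 0.0]
ft_force: [0.6, -0.7, -1.0]
grip_width: 0.305
```

Emit:
servo_tool:
  motion:
    - [[0,0,-0.005,0,0,0],[0,0,0,0,0,0]]

```text
clock: 9.95
position: [0.5162, 0.009, 0.1961]
ee_rot: [0.995, 0.097, 0.002, 0.0]
ft_force: [0.9, 0.3, -0.2]
grip_width: 0.308
```

```bash
python3 - <<'E'
from plan import *
go(fence(-.193,.005,.186),11.1)
from h import *
c=cams.camera("scene");np.save("pics/s5.npy",c,allow_pickle=True)
cv2.imwrite("pics/s5.png",cv2.resize(c["color"][170:380,190:430,::-1],None,fx=2.8,fy=2.8,interpolation=cv2.INTER_CUBIC))
E
```

```text
t 9.95 pos [0.5162 0.009  0.1961] yaw 11.17 shift u [ 0.401 -0.011  0.023] turn u [ 0.007 -0.036  0.014] F [ 0.85  0.32 -0.16] gw 0.308 q [ 0.63  0.47 -0.86  1.92  0.43  0.95 -0.24]
```

View pics/s5.png

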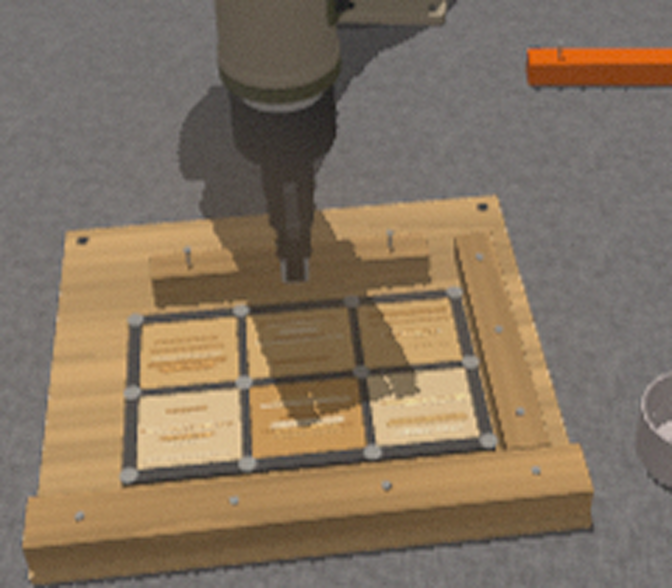

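The picture shows the batten just above the board, its front edge from (155,306) to (428,283), parallel to the panel's open edge from (135,320) to (455,293). Now I approach slowly.

Emit:
servo_tool:
  motion:
    - [[0.06,0,0.01,0,0,0],[0.06,0,0,0,0,0],[0.06,0,0,0,0,0],[0.06,0,0,0,0,0],[0.04,0,0,0,0,0]]

```text
clock: 10.5
position: [0.5311, 0.0118, 0.1954]
ee_rot: [0.995, 0.097, 0.002, 0.0]
ft_force: [-0.3, -0.6, -0.6]
grip_width: 0.311
```

```bash
python3 - <<'E'
from plan import *
go(fence(-.193,.005,.186),11.1)
E
```

```text
t 10.5 pos [0.5311 0.0118 0.1954] yaw 11.15 shift u [ 0.098 -0.015  0.008] turn u [ 0.005 -0.034  0.009] F [-0.3  -0.56 -0.64] gw 0.311 q [ 0.6   0.49 -0.84  1.88  0.45  0.96 -0.25]
```

Emit:
servo_tool:
  motion:
    - [[0.03,0,0,0,0,0],[0.03,0,0,0,0,0],[0.03,0,0,0,0,0]]

```text
clock: 10.8
position: [0.5356, 0.0128, 0.1951]
ee_rot: [0.995, 0.097, 0.001, 0.0]
ft_force: [-3.4, -0.7, 0.2]
grip_width: 0.307
```

Emit:
servo_tool:
  motion:
    - [[0.03,0,0,0,0,0],[0.03,0,0,0,0,0],[0.03,0,0,0,0,0]]

```text
clock: 11.1
position: [0.5394, 0.0135, 0.1949]
ee_rot: [0.995, 0.097, -0.001, 0.001]
ft_force: [-4.5, -0.7, 5.0]
grip_width: 0.311
```

Emit:
servo_tool:
  motion:
    - [[0.03,0,0,0,0,0],[0.03,0,0,0,0,0],[0.03,0,0,0,0,0]]

```text
clock: 11.4
position: [0.5439, 0.0144, 0.1949]
ee_rot: [0.995, 0.097, -0.001, 0.001]
ft_force: [-3.3, -0.9, 2.2]
grip_width: 0.304
```

```bash
python3 - <<'E'
from plan import *
go(fence(-.174,.005,.186),11.1)
E
```

```text
t 11.4 pos [0.5439 0.0144 0.1949] yaw 11.15 shift u [ 0.217 -0.012 -0.002] turn u [0.013 0.035 0.01 ] F [-3.34 -0.94  2.19] gw 0.304 q [ 0.58  0.52 -0.83  1.85  0.46  0.98 -0.26]
```

Emit:
servo_tool:
  motion:
    - [[0.03,0,-0.008,0,0,0],[0.03,0,-0.004,0,0,0],[0.03,0,-0.004,0,0,0]]

```text
clock: 11.7
position: [0.5487, 0.0153, 0.1952]
ee_rot: [0.995, 0.097, -0.001, 0.0]
ft_force: [-2.9, -1.4, -1.9]
grip_width: 0.312
```

```bash
python3 - <<'E'
from plan import *
go(fence(-.174,.005,.186),11.1)
from h import *
c=cams.camera("scene");np.save("pics/s6.npy",c,allow_pickle=True)
cv2.imwrite("pics/s6.png",cv2.resize(c["color"][230:380,195:405,::-1],None,fx=3.6,fy=3.6,interpolation=cv2.INTER_CUBIC))
go(fence(-.174,.005,.186),11.1)
E
```

```text
t 11.7 pos [0.5487 0.0153 0.1952] yaw 11.15 shift u [ 0.118 -0.013  0.004] turn u [0.007 0.03  0.009] F [-2.9  -1.38 -1.85] gw 0.312 q [ 0.57  0.53 -0.83  1.83  0.46  0.99 -0.26]
t 11.75 pos [0.5489 0.0154 0.1953] yaw 11.15 shift u [ 0.114 -0.013  0.005] turn u [0.007 0.027 0.009] F [-1.65 -0.39 -1.05] gw 0.306 q [ 0.57  0.53 -0.83  1.83  0.46  0.99 -0.26]
```

View pics/s6.png

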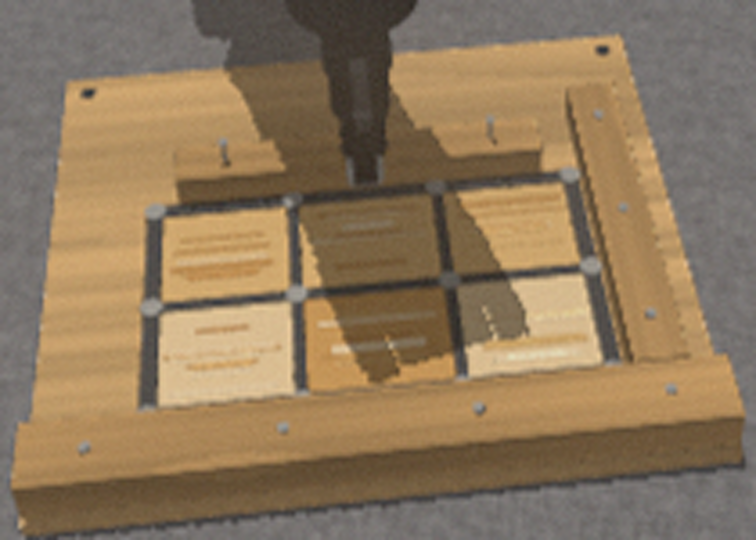

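The batten is against the panel's open edge, from (178,195) to (540,165) in the crop. It is roughly centred and parallel, and the panel is sliding with about 3 N of friction. I continue more slowly.

Emit:
servo_tool:
  motion:
    - [[0.03,0,0,0,0,0],[0.025,0,0,0,0,0]]

```text
clock: 11.95
position: [0.5518, 0.0159, 0.1952]
ee_rot: [0.995, 0.097, -0.001, 0.0]
ft_force: [-2.0, -0.5, 0.4]
grip_width: 0.312
```

Emit:
servo_tool:
  motion:
    - [[0.02,0,0,0,0,0],[0.02,0,0,0,0,0]]

```text
clock: 12.15
position: [0.5539, 0.0164, 0.1953]
ee_rot: [0.995, 0.097, -0.001, 0.0]
ft_force: [-1.9, 0.1, 0.3]
grip_width: 0.307
```

Emit:
servo_tool:
  motion:
    - [[0.02,0,-0.002,0,0,0]]

```text
clock: 12.25
position: [0.5548, 0.0165, 0.1952]
ee_rot: [0.995, 0.097, -0.002, 0.0]
ft_force: [-7.7, -1.5, 3.2]
grip_width: 0.31
```

```bash
python3 - <<'E'
from plan import *
go(fence(-.174,.005,.186),11.1)
E
```

```text
t 12.25 pos [0.5548 0.0165 0.1952] yaw 11.14 shift u [-0.006 -0.013  0.005] turn u [0.008 0.038 0.008] F [-7.69 -1.51  3.16] gw 0.31 q [ 0.56  0.54 -0.82  1.82  0.47  0.99 -0.26]
```

Emit:
servo_tool:
  motion:
    - [[0.01,0,-0.004,0,0,0]]

```text
clock: 12.35
position: [0.555, 0.0165, 0.1953]
ee_rot: [0.995, 0.097, -0.002, 0.001]
ft_force: [-5.0, -0.9, 1.5]
grip_width: 0.309
```

```bash
cat > f.py <<'E'
from plan import *
from h import *
import sys
for i in range(int(sys.argv[1])):
    c=cams.camera("scene");o=status.get_obs();f=o["ft_force"];print(round(o["clock"],2),"pos",((o["position"]-F)@u).round(5),o["position"][2].round(5),"Fx",(f@u).round(2),"Fy",(f@v).round(2),"Fz",f[2].round(2),"T",o["torque"].round(2))
np.save("pics/last.npy",c,allow_pickle=True)
E
python3 f.py 3
```

```text
12.4 pos -0.17349 0.19528 Fx -4.64 Fy 0.37 Fz 1.11 T [-0.23  1.15  0.01]
12.45 pos -0.1735 0.19529 Fx -5.32 Fy 0.36 Fz 0.25 T [-0.21  1.12  0.01]
12.5 pos -0.17352 0.19528 Fx -5.77 Fy 0.98 Fz 0.93 T [-0.21  1.15 -0.01]
```

Emit:
servo_tool:
  motion:
    - [[0.018,0,-0.002,0,0,0]]

```text
clock: 12.6
position: [0.5553, 0.0167, 0.1952]
ee_rot: [0.995, 0.097, -0.003, 0.001]
ft_force: [-8.2, -0.7, 4.3]
grip_width: 0.313
```

```bash
python3 f.py 3
```

```text
12.65 pos -0.17311 0.19518 Fx -6.9 Fy 0.03 Fz 2.34 T [-0.31  1.58 -0.04]
12.7 pos -0.17312 0.19519 Fx -7.4 Fy 0.45 Fz 3.11 T [-0.27  1.61 -0.02]
12.75 pos -0.17316 0.19518 Fx -7.08 Fy 0.31 Fz 3.36 T [-0.25  1.55  0.03]
```

Emit:
servo_tool:
  motion:
    - [[0.024,0,-0.008,0,0,0]]

```text
clock: 12.85
position: [0.5558, 0.0168, 0.1952]
ee_rot: [0.995, 0.097, -0.004, 0.001]
ft_force: [-7.9, -1.8, 1.0]
grip_width: 0.311
```

```bash
python3 f.py 3
```

```text
12.9 pos -0.17262 0.19523 Fx -9.36 Fy -0.37 Fz 2.57 T [-0.31  1.78  0.01]
12.95 pos -0.17265 0.19521 Fx -7.96 Fy 0.24 Fz 2.27 T [-0.3   1.78 -0.03]
13.0 pos -0.17267 0.1952 Fx -7.69 Fy -0.3 Fz 1.7 T [-0.32  1.77 -0.01]
```

```bash
python3 - <<'E'
from plan import *
from h import *
go(fence(-.174,.005,.186),11.1)
c=np.load("pics/last.npy",allow_pickle=True).item()
cv2.imwrite("pics/s7.png",cv2.resize(c["color"][230:380,195:405,::-1],None,fx=3.6,fy=3.6,interpolation=cv2.INTER_CUBIC))
E
```

```text
t 13.0 pos [0.5558 0.0168 0.1952] yaw 11.14 shift u [-0.027 -0.011  0.004] turn u [0.013 0.106 0.008] F [-7.49 -1.78  1.7 ] gw 0.308 q [ 0.56  0.54 -0.82  1.81  0.47  1.   -0.26]
```

View pics/s7.png

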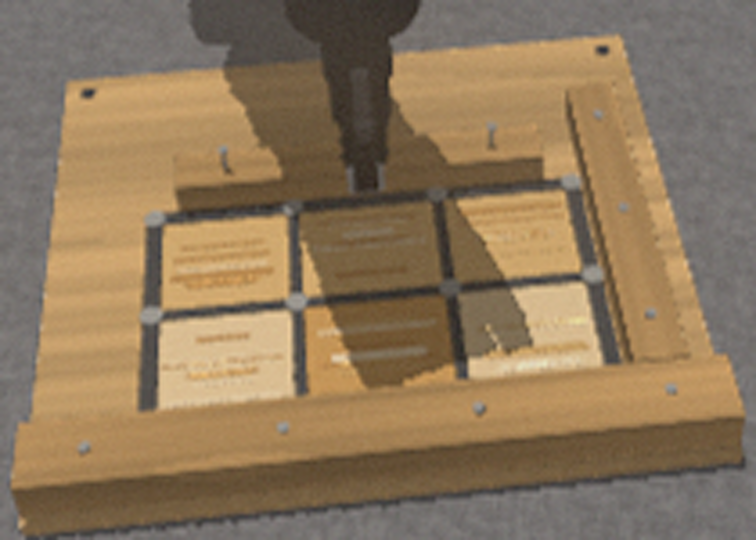

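```bash
python3 - <<'E'
from plan import *
from h import *
c=np.load("pics/last.npy",allow_pickle=True).item()
cr=lambda q:[(q[0]+.5)/3.6-.5+195,(q[1]+.5)/3.6-.5+230]
a=[cr(q) for q in[(155,219),(152,315),(297,300),(450,286),(592,274),(570,182)]]
cs=lambda q:[(q[0]+.5)/2.7-.5+195,(q[1]+.5)/2.7-.5+205]
b=[cs(q) for q in[(117,214),(114,285),(223,274),(335,264),(440,255),(425,188)]]
A=cast(c,a,.015)-F;B=cast(c,b,.015)-F
print("now",np.c_[A@u,A@v].round(4).tolist());print("before",np.c_[B@u,B@v].round(4).tolist());print("shift",((A-B)@u).round(4),((A-B)@v).round(4))
d=A[4]-A[1];print(np.degrees(np.arctan2(d[1],d[0])),np.degrees(np.arctan2(*(B[4]-B[1])[1::-1])))
E
```

```text
now [[-0.1562, -0.122], [-0.0817, -0.1216], [-0.0825, -0.0406], [-0.0821, 0.046], [-0.0809, 0.1273], [-0.1555, 0.1271]]
before [[-0.1759, -0.1219], [-0.1001, -0.122], [-0.1009, -0.0396], [-0.1003, 0.0462], [-0.0993, 0.1276], [-0.1739, 0.1282]]
shift [0.0197 0.0185 0.0184 0.0182 0.0185 0.0183] [-0.0001  0.0005 -0.001  -0.0002 -0.0003 -0.0011]
100.92396330864669 100.91929961639333
```

Emit:
servo_tool:
  motion:
    - [[0.03,0,-0.006,0,0.02,0]]

```text
clock: 13.1
position: [0.5563, 0.0169, 0.1952]
ee_rot: [0.995, 0.097, -0.006, 0.001]
ft_force: [-12.8, -2.1, 7.1]
grip_width: 0.309
```

```bash
python3 f.py 4
```

```text
13.15 pos -0.17221 0.19511 Fx -11.27 Fy 0.3 Fz 6.87 T [-0.48  2.44 -0.02]
13.2 pos -0.17223 0.19509 Fx -10.8 Fy -0.6 Fz 5.94 T [-0.43  2.45  0.  ]
13.25 pos -0.17222 0.19513 Fx -10.73 Fy -0.39 Fz 5.47 T [-0.46  2.47  0.04]
13.3 pos -0.17223 0.19513 Fx -11.56 Fy -0.32 Fz 5.68 T [-0.42  2.46 -0.02]
```

Emit:
servo_tool:
  motion:
    - [[0.015,0,-0.014,0,0.06,0]]

```text
clock: 13.4
position: [0.5559, 0.0169, 0.1952]
ee_rot: [0.995, 0.097, -0.005, 0.001]
ft_force: [-6.9, -1.1, -2.1]
grip_width: 0.312
```

```bash
python3 f.py 3; python3 -c "
from plan import *
go(fence(-.174,.005,.186),11.1)"
```

```text
13.45 pos -0.17258 0.19514 Fx -8.34 Fy 0.32 Fz 1.95 T [-0.3   2.01 -0.01]
13.5 pos -0.17256 0.19513 Fx -8.33 Fy 0.02 Fz 0.25 T [-0.3   1.92  0.02]
13.55 pos -0.17255 0.19514 Fx -8.85 Fy 0.44 Fz 1.77 T [-0.33  1.96  0.05]
t 13.55 pos [0.5559 0.0169 0.1951] yaw 11.14 shift u [-0.029 -0.01   0.003] turn u [0.019 0.111 0.009] F [-8.77 -1.27  1.77] gw 0.308 q [ 0.56  0.54 -0.82  1.81  0.47  1.   -0.26]
```

Emit:
servo_tool:
  motion:
    - [[0.03,0,-0.016,0,0.08,0]]

```text
clock: 13.65
position: [0.5558, 0.0169, 0.1951]
ee_rot: [0.995, 0.097, -0.004, 0.001]
ft_force: [-16.1, -3.7, 8.5]
grip_width: 0.307
```

```bash
python3 f.py 4; python3 -c "
from plan import *
go(fence(-.174,.005,.186),11.1)"
```

```text
13.7 pos -0.17274 0.19509 Fx -13.48 Fy 1.06 Fz 4.36 T [-0.52  3.04 -0.02]
13.75 pos -0.17272 0.1951 Fx -13.74 Fy 0.42 Fz 4.7 T [-0.46  2.98  0.  ]
13.8 pos -0.17273 0.19509 Fx -13.82 Fy 0.97 Fz 5.22 T [-0.47  3.01  0.02]
13.85 pos -0.17272 0.1951 Fx -13.96 Fy 0.5 Fz 4.2 T [-0.51  3.06 -0.02]
t 13.85 pos [0.5557 0.0169 0.1951] yaw 11.14 shift u [-0.026 -0.009  0.002] turn u [0.024 0.098 0.008] F [-13.79  -2.19   4.2 ] gw 0.306 q [ 0.56  0.54 -0.82  1.81  0.47  1.   -0.26]
```

Emit:
servo_tool:
  motion:
    - [[0.03,0,-0.024,0,0.09,0]]

```text
clock: 13.95
position: [0.5554, 0.0169, 0.1951]
ee_rot: [0.995, 0.097, -0.003, 0.001]
ft_force: [-12.3, -1.7, -0.8]
grip_width: 0.308
```

```bash
python3 f.py 5; python3 -c "
from plan import *
go(fence(-.174,.005,.186),11.1)"
```

```text
14.0 pos -0.17304 0.19512 Fx -12.3 Fy 0.16 Fz 1.67 T [-0.43  2.84  0.03]
14.05 pos -0.17304 0.1951 Fx -11.69 Fy -0.32 Fz 0.75 T [-0.4   2.86  0.03]
14.1 pos -0.17304 0.1951 Fx -12.87 Fy -0.57 Fz 1.18 T [-0.43  2.81  0.05]
14.15 pos -0.17303 0.19512 Fx -13.15 Fy -0.19 Fz 1.15 T [-0.47  2.87  0.04]
14.2 pos -0.17303 0.1951 Fx -13.19 Fy 0.04 Fz 2.19 T [-0.44  2.81 -0.02]
t 14.2 pos [0.5554 0.0169 0.1951] yaw 11.14 shift u [-0.019 -0.009  0.002] turn u [0.026 0.079 0.008] F [-12.95  -2.5    2.19] gw 0.306 q [ 0.56  0.54 -0.82  1.82  0.47  1.   -0.26]
```

Emit:
servo_tool:
  motion:
    - [[0.035,0,-0.025,0,0.1,0]]

```text
clock: 14.3
position: [0.5552, 0.0168, 0.1951]
ee_rot: [0.995, 0.097, -0.002, 0.001]
ft_force: [-15.2, -3.0, 3.5]
grip_width: 0.31
```

```bash
python3 f.py 50 | awk 'NR%5==0'; python3 - <<'E'
from plan import *
from h import *
go(fence(-.174,.005,.186),11.1)
c=np.load("pics/last.npy",allow_pickle=True).item()
cv2.imwrite("pics/s8.png",cv2.resize(c["color"][230:380,195:405,::-1],None,fx=3.6,fy=3.6,interpolation=cv2.INTER_CUBIC))
E
```

```text
14.55 pos -0.17335 0.19506 Fx -14.35 Fy 0.95 Fz 2.05 T [-0.51  3.2   0.01]
14.8 pos -0.17333 0.19509 Fx -14.24 Fy 0.9 Fz 2.92 T [-0.51  3.26 -0.01]
15.05 pos -0.17334 0.19507 Fx -14.03 Fy -0.01 Fz 3.22 T [-0.51  3.19  0.07]
15.3 pos -0.17331 0.1951 Fx -13.61 Fy 0.78 Fz 3.14 T [-0.53  3.23  0.03]
15.55 pos -0.17331 0.19509 Fx -15.0 Fy -0.02 Fz 2.6 T [-0.53  3.19  0.  ]
15.8 pos -0.1733 0.1951 Fx -14.19 Fy 0.06 Fz 1.66 T [-0.51  3.17  0.04]
16.05 pos -0.17332 0.1951 Fx -14.35 Fy 0.08 Fz 2.15 T [-0.46  3.19 -0.02]
16.3 pos -0.17333 0.19508 Fx -14.46 Fy -0.73 Fz 2.78 T [-0.49  3.25 -0.01]
16.55 pos -0.17333 0.19509 Fx -14.71 Fy 0.96 Fz 2.96 T [-0.55  3.23  0.07]
16.8 pos -0.17334 0.19508 Fx -14.19 Fy 0.5 Fz 2.97 T [-0.51  3.2   0.01]
t 16.8 pos [0.5551 0.0169 0.1951] yaw 11.13 shift u [-0.013 -0.008  0.002] turn u [0.029 0.059 0.007] F [-14.02  -2.24   2.97] gw 0.306 q [ 0.56  0.54 -0.82  1.82  0.47  1.   -0.26]
```

View pics/s8.png

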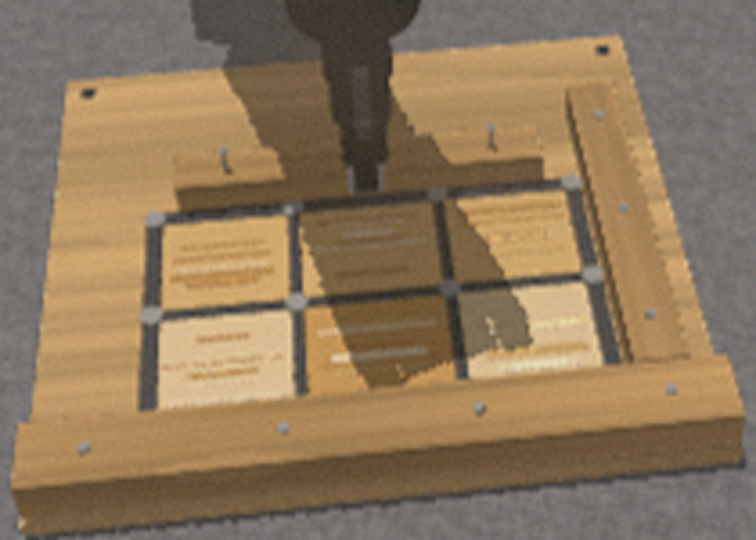

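The last picture shows the panel square on the fence: its near edge has not moved since the push built up, running from (155,219) to (570,182). The batten lies flat along that edge in the fingers, and the push has been steady at about 14 N for 2.5 s.

```bash
python3 - <<'E'
from workcell import order,status
print(order.hand_in());o=status.get_obs();print(o["clock"],o["ft_force"])
E
```

```text
the job is handed in; nothing more can be done
None
the job is handed in; nothing more can be done
```

The job is handed in, with the batten still gripped and pressing the panel tight on the fence. I gripped the pine batten across its middle, laid it along the middle of the panel's open edge and slid the panel about 18.5 mm to the fence.

**Last checks before hand-in:**
- **Push:** the wrist held about 14 N towards the fence for 2.5 s without moving. That is the wrist reading. With about 2.5 N leaning down on the board, the push on the panel itself could be up to about 2.5 N lower, which is still inside 8–20 N.
- **Panel:** by camera it sits at about -0.0815 m in the fence's frame, within the 2 mm calibration error of full contact. It is square to about 0.2°.
- **Batten:** the gripper is at about -0.173 m in the fence's frame, inside the allowed -0.179 to -0.169 m. The batten is parallel to the fence and tilted about 0.3°. By camera it is centred within a few mm.
- **Bystanders:** the arm touched nothing but the batten. I did not measure the hammer, tin and reel again at the end.

**Disagreements:**
- While I was building up the push, the tool tilted about 0.6° and leaned up to 7 N on the board. I corrected it before the hold.
- The camera put the batten's front face 5–6 mm nearer the robot than the gripper position implied. I relied on contact force for the final approach.

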